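# Clamp the sample box on the platform shaker

### The arm

A 6-joint arm with a two-finger parallel gripper is mounted at the origin on the work surface. World frame = base frame: x ahead of the robot, y to its left, z up, the work surface at z = 0. Lengths are in m, angles in rad, forces in N, time in s.
With the tool pointing down it reaches from about 0.25 to 0.8 m from the base axis. Payload 8.5 kg.
Tool frame: the origin (TCP) lies at the very end of the fingers, on their centre line; the grasp point (between the pads) lies 19 mm behind it (ctrl.tcp_to_grasp is the z of the grasp point in the tool frame, in m); z points along the fingers, y is the direction in which the jaws open and shut (so a half turn about z gives the same grasp; the last joint's range is limited). The gripper opens to 85 mm and grips with 20 to 120 N. Pads are 22 mm wide; open, the fingers measure 114 mm over their backs; the gripper's body (76 mm by 85 mm) begins 54 mm behind the grasp point. The pads swing forward as they close: fully open they stand 13 mm farther back than shut.
Start: joints at [1.313, 0.238, -0.013, 1.319, 0, 1.571], TCP at [0.134, 0.508, 0.231] pointing down, gripper open.
Joint ranges: [-2.66, 2.66], [-1.03, 1.9], [-1.14, 1.46], [-1.82, 2.27], [-1.45, 1.34], [-3.14, 3.14]. Speed limits (rad/s): [2.22, 2.22, 2.79, 3.14, 3.14, 3.14].

### API

Orientations are given as a unit quaternion [w, x, y, z].
In Python, from workcell import ctrl gives the robot as it stands. The module is installed in compiled form; this text tells all that it offers. Calls block until the motion is done:
- ctrl.movep(position, orientation): joint-space move of the TCP to a pose.
- ctrl.line_to(position, velocity=0.15, rot=None): straight line of the TCP; rot=None keeps the orientation; velocity is the mean speed in m/s.
- ctrl.set_joints(angles): joint-space move.
- ctrl.set_gripper(opening, strength=None): finger opening in m; strength is the grip in N (None keeps the last); returns when the fingers have stopped.
- ctrl.pause(seconds).
- ctrl.inverse_kinematics(position, orientation): joint angles nearest the present ones, or None.
- ctrl.observe(): the state.
- ctrl.get_image(name): name is "scene" or "top" or "wrist"; returns a dict with "frame" (420x560x3 uint8, blue, green, red), "fx", "fy", "cx", "cy" (pixels), "position" and "orientation" of the camera in the world. Camera axes: x right, y down, z forward; pixel columns grow to the right and rows downward; lengths in m; the calibration is good to about 2 mm. A picture is of the moment at which its call begins. There is no depth.
A pose or a line that the arm cannot do raises ctrl.Unreachable and nothing moves.
- ctrl.sign_off(): hands the job in, once; it reports no verdict.
Trained networks look in the newest picture that a camera, given by its name, has taken for a name from the list of things; names that differ only in an ending like _2 or _b are one class to them, and where a whole thing is asked for, a point or a joint stands for the part that bears it (a point fixed in the world has none). Each returns a list of dicts, best first, with "conf" (0 to 1); they miss things now and then, are a little off and sometimes report something else, mostly with a low value. They report only what shows in the picture. A call takes as long as a camera call. They do not tell look-alikes from the thing itself.
- ctrl.spot_in(camera, thing): "at" ([x, y, z] in m, in the coordinates of the camera as it stood for that picture, good to about 4 mm: the middle of the surface that is visible of it).
- ctrl.place_of(camera, thing): "at" ([x, y, z] in m, in the coordinates of the camera as it stood for that picture, good to about 4 mm: a listed point, or the origin of a listed thing).
The state is a dict: "t": time; "q": joint angles; "qvel": joint speeds; "joint_torque": joint torques, N m; "position": TCP position; "tcp_rot": TCP orientation; "wrist_force": force on the tool from outside, world axes, zero at the start; "torque": the same for the moment, N m; "gripper_width": finger opening in m.
Only numpy, scipy, OpenCV 4.12 (cv2) and the standard library are available. Lean on these libraries where they do the work, as an engineer would, in place of code of your own. Each camera call takes 0.05 s, during which the arm holds its last target.

### The job

Get the shaker ready to run: push the yellow clamp strap round over the blue sample box until it is fully home in the grey jaw, and only then push the red cam lever all the way down so that the strap is locked. The sample box stays seated where it is, and the bottle, jar and tube rack around the shaker stay where they stand.

Things in the scene. Friction and masses are not known exactly. Their poses are not given: they have to be found in the camera images.
- shaker: Fixed white platform shaker, 240 (x) x 220 (y) x 56 mm high to its aluminium platform. Origin: centre of its underside, on the bench. Own -x: its front with the controls, roughly towards the robot; +y its left; z up. On it: the sample box between 12 mm high fences in the middle, a 24 mm thick strap hinge post at x +85 mm, the jaw at x -95 mm.
- strap (a joint): Angle of the yellow clamp strap about the upright hinge post, rad, range 0 to 1.75. Grows anticlockwise seen from above; 1.75: fully home at its end stop, along the shaker's -x. At q it points from the post at (pi - 1.75 + q) anticlockwise from the shaker's +x. Starts at 0.3 to 0.8, sticking out to the shaker's +y side. Friction 0.2 N m, no spring: stays where it is left.
- strap_axis (a point): Point on the strap's upright hinge axis, 122 mm above the bench (top of the strap's flat bar). The bar is 24 mm wide, 5 mm thick (117 to 122 mm above the bench) and reaches 193 mm from the axis. A 4 mm thick upright flange, up to 142 mm above the bench, stands on its trailing edge from 30 to 125 mm from the axis. At the axis: a 32 mm boss and bolt, up to 135 mm.
- strap_push (a point): Point on the strap's face to push (outer face of the flange, flush with the bar's edge, 12 mm from the strap's centre line), 85 mm from the hinge axis, 132 mm above the bench. Own x: along the strap from hinge to free end; own +y: the way the strap moves when closing (push along this); z up.
- lever (a joint): Angle of the red cam lever at the jaw, rad, range 0 to 1.5. 0: upright; grows as the lever tips over towards the shaker's -y side and down; 1.5: fully down, nearly level, at its end stop. Starts at 0 to 0.3. Friction 0.2 N m (about 3.5 N at the paddle), no spring: stays where it is left.
- lever_pivot (a point): Centre of the lever's pivot in the grey jaw, 134 mm above the bench; the pivot axis runs along the shaker's x; own axes as the shaker's. The jaw block is 34 mm wide (x) and reaches from 22 mm on the -y side to 18 mm on the +y side of this point; its slot for the strap end, under the pivot, is open towards +y; its two cheeks beside the lever reach 143 mm above the bench.
- lever_pad (a point): Centre of the face to push on the red paddle, 58 mm from the pivot along the lever. Own z: along the lever from pivot to tip; own +y: out of this face (push against it, along -y). The lever is 72 mm long from the pivot; the paddle is 24 mm wide (x), 28 mm long, 10 mm thick, this face 5 mm from the lever's centre line; the arm below is 14 mm wide, 8 mm thick.
- sample_box: Loose closed sample box, blue with a clear lid, 103 (x) x 123 (y) x 55 mm high, 0.25 to 0.5 kg, on the shaker's platform between the fences with 3 mm of play. Lid top 111 mm above the bench, 6 mm under the strap's bar (a rubber pad under the bar fills most of the gap). Origin: centre of its underside; z up.
- bottle: Bystander: loose bottle with a blue cap, 60 mm across, 125 mm high, to the robot's right of the shaker. Origin: centre of its underside.
- jar: Bystander: loose jar with a white lid, 68 mm across, 75 mm high, to the robot's right of the shaker (may have swapped places with the bottle). Origin: centre of its underside.
- tube_rack: Bystander: loose green tube rack with capped tubes, 130 x 85 mm, 53 mm high over the caps, to the robot's left of the shaker. Origin: centre of its underside.
There are look-alikes about, which are no part of the job. Of the things like the sample_box, leave any that is brown or orange; of the rest the larger one is meant.

How it is judged:
By the outcome, as a careful person would: the job done as asked, in the order asked, and still so for the second after the job is handed in, with the robot touching nothing.
It also fails if it takes over 48 s, if anything falls off the work surface, if the arm or the gripper's body presses on something with over 40 N, if the wrist force passes 120 N, or if a joint passes its speed limit or range.

## Working session

There is one attempt and no reset: what is moved stays moved. The work goes in short steps, each a Python script; the robot and the scene stay as the last script left them, time stands still between calls to the robot, and variables do not carry over. Pictures are saved under pics/ and viewed, and the job is handed in when it is done.

```bash
mkdir -p pics; cat > h.py <<'E'
import numpy as np, cv2
from workcell import ctrl
from scipy.spatial.transform import Rotation as R
def rot(q): return R.from_quat([q[1],q[2],q[3],q[0]])
def quat(r): a=r.as_quat(); return [a[3],a[0],a[1],a[2]]
def w(im,p): return np.array(im["position"])+rot(im["orientation"]).apply(p)
def px(im,P):
    c=rot(im["orientation"]).inv().apply(np.array(P)-im["position"]); return np.array([im["fx"]*c[0]/c[2]+im["cx"],im["fy"]*c[1]/c[2]+im["cy"]])
E
python3 - <<'E'
from h import *
np.set_printoptions(precision=4,suppress=True)
for c in ["scene","top"]:
    im=ctrl.get_image(c); cv2.imwrite(f"pics/{c}0.png",im["frame"])
    print(c,im["position"],im["fx"])
    for t in ["shaker","strap_axis","strap_push","lever_pivot","lever_pad","sample_box","bottle","jar","tube_rack"]:
        for d in ctrl.place_of(c,t): 
            P=w(im,d["at"]); print(t,round(d["conf"],2),P,px(im,P).round())
o=ctrl.observe();print(o["t"],o["wrist_force"])
E
```

```text
scene [ 1.2976 -0.1532  0.8622] 417.3762831546177
shaker 0.61 [ 0.572  -0.0746 -0.0044] [251. 249.]
strap_axis 0.63 [ 0.6541 -0.0714  0.1214] [256. 241.]
strap_push 0.83 [0.6229 0.0025 0.1322] [284. 224.]
lever_pivot 0.57 [ 0.4797 -0.0792  0.1324] [243. 189.]
lever_pad 0.61 [ 0.4734 -0.0832  0.1934] [240. 169.]
sample_box 0.9 [ 0.3411 -0.1434 -0.0034] [218. 195.]
sample_box 0.81 [ 0.5692 -0.0701  0.0528] [252. 234.]
sample_box 0.64 [0.7808 0.0522 0.0039] [316. 306.]
sample_box 0.61 [0.4475 0.1656 0.0003] [325. 206.]
bottle 0.85 [ 0.603  -0.3682 -0.0035] [138. 274.]
jar 0.86 [ 0.39   -0.3684 -0.0047] [141. 215.]
tube_rack 0.69 [0.4224 0.3753 0.0003] [388. 192.]
top [0.3716 0.0013 1.2012] 415.12860002181566
strap_axis 0.77 [ 0.6579 -0.0718  0.1204] [315. 176.]
strap_push 0.93 [0.6285 0.0021 0.1307] [287. 186.]
lever_pivot 0.94 [ 0.4818 -0.0821  0.1351] [322. 240.]
lever_pad 0.46 [ 0.4792 -0.0882  0.1943] [326. 239.]
sample_box 0.96 [0.446  0.1593 0.0024] [235. 259.]
sample_box 0.86 [0.7814 0.0492 0.0004] [271. 147.]
sample_box 0.63 [ 0.3462 -0.1414  0.0003] [341. 293.]
sample_box 0.6 [ 0.5765 -0.07    0.0531] [314. 210.]
bottle 0.57 [ 0.6022 -0.3707 -0.0049] [415. 202.]
tube_rack 0.63 [ 0.4206  0.3693 -0.0004] [162. 270.]
1.0 [0.35   0.8585 0.6595]
```

View pics/scene0.png

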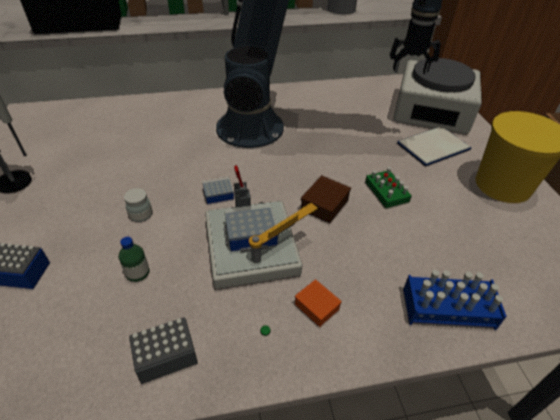

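View pics/top0.png

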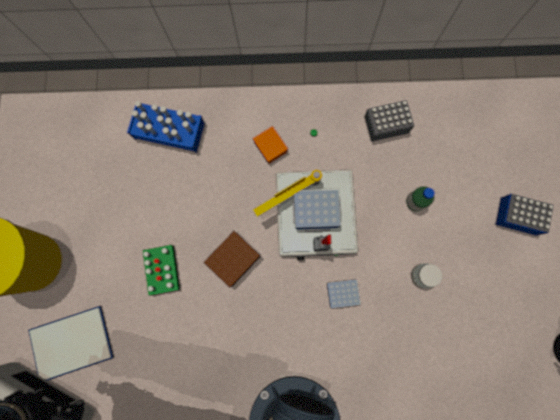

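```bash
python3 -c "
import cv2
a=cv2.imread('pics/scene0.png')[140:340,170:370];cv2.imwrite('pics/crop0.png',cv2.resize(a,None,fx=3,fy=3))"
```

```text
(no output)
```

View pics/crop0.png

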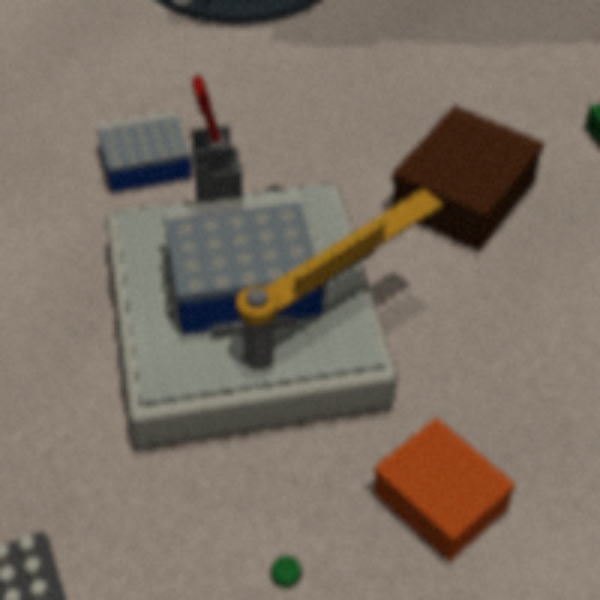

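The blue box on the shaker (scene 252,234) is the one meant. The other blue one (218,195) is smaller, and the brown (325,206) and orange (316,306) ones are to be left. The crop shows the strap axis over the shaker's far edge, the strap sticking out to the left, and the lever nearly upright. I'll push the strap with closed fingers along its arc.

```bash
cat >> h.py <<'E'
A=np.array([.656,-.0716]); PV=np.array([.481,-.0805]); yaw=np.arctan2(*(A-PV)[::-1])
def down(d,s=1):
    x=np.array([d[0],d[1],0])*s; z=np.array([0,0,-1.]); return R.from_matrix(np.c_[x,np.cross(z,x),z])
def spose(q,gap,s,z=.124,r=.085):
    th=yaw+np.pi-1.75+q; u=np.array([np.cos(th),np.sin(th)]); d=np.array([-u[1],u[0]])
    p=A+r*u-d*(.012+.011+gap); return [p[0],p[1],z],quat(down(d,s))
E
python3 - <<'E'
from h import *
np.set_printoptions(precision=3,suppress=True)
print(yaw)
for s in (1,-1):
    for q in (.6,1.2,1.75):
        p,o=spose(q,0,s); print(s,q,np.array(p),ctrl.inverse_kinematics(p,o))
E
```

```text
0.05081336430726259
1 0.6 [0.638 0.015 0.124] [ 0.023  0.48   0.074  1.165  0.    -0.449]
1 1.2 [ 0.592 -0.011  0.124] [-0.018  0.405 -0.05   1.116  0.    -1.09 ]
1 1.75 [ 0.57  -0.053  0.124] [-0.093  0.373 -0.101  1.097  0.    -1.714]
-1 0.6 [0.638 0.015 0.124] [0.023 0.48  0.074 1.165 0.    2.693]
-1 1.2 [ 0.592 -0.011  0.124] [-0.018  0.405 -0.05   1.116  0.     2.052]
-1 1.75 [ 0.57  -0.053  0.124] [-0.093  0.373 -0.101  1.097  0.     1.427]
```

```bash
python3 - <<'E'
from h import *
ctrl.set_gripper(0.0)
q0=.66
p,o=spose(q0,.03,-1,z=.26); ctrl.movep(p,o)
im=ctrl.get_image("top"); cv2.imwrite("pics/top1.png",im["frame"])
p,o=spose(q0,.03,-1,z=.16); ctrl.line_to(p,.2,o)
im=ctrl.get_image("wrist"); cv2.imwrite("pics/wrist1.png",im["frame"])
im=ctrl.get_image("scene"); cv2.imwrite("pics/scene1.png",cv2.resize(im["frame"][100:320,150:400],None,fx=3,fy=2.7))
ob=ctrl.observe();print(ob["t"],ob["wrist_force"],ob["position"],p)
E
```

```text
5.0833 [ 0.13936005 -1.09272618  0.69285307] [0.65958681 0.02872898 0.16187769] [np.float64(0.658597255853685), np.float64(0.02853617858711456), 0.16]
```

View pics/wrist1.png

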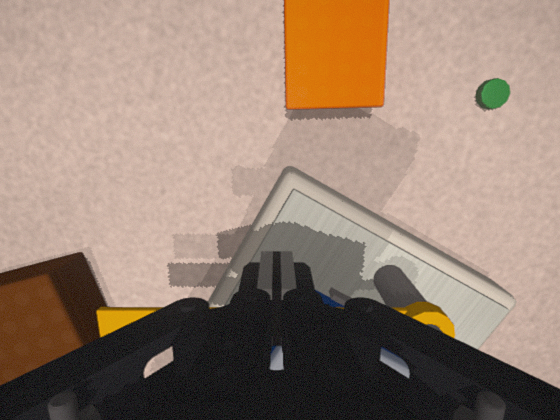

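View pics/scene1.png

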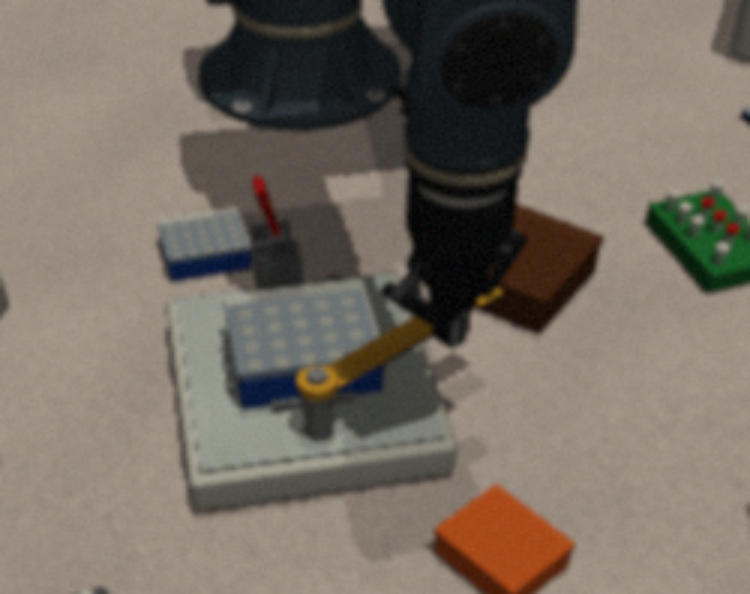

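The wrist view shows the fingertips (about 275,260) on the far side of the strap, whose trailing edge is near row 308. The scene view agrees, so I'll go down and push.

```bash
python3 - <<'E'
from h import *
np.set_printoptions(precision=3,suppress=True)
q0=.66
p,o=spose(q0,.03,-1); ctrl.line_to(p,.12,o)
ob=ctrl.observe();print(ob["t"],ob["wrist_force"],ob["position"])
f0=np.array(ob["wrist_force"])
p,o=spose(q0,.0,-1); ctrl.line_to(p,.1,o)
for q in np.arange(.76,1.66,.11):
    p,o=spose(q,0,-1); ctrl.line_to(p,.1,o)
    ob=ctrl.observe(); f=np.array(ob["wrist_force"])-f0; print(round(q,2),round(ob["t"],2),f)
    if np.linalg.norm(f)>25: break
im=ctrl.get_image("scene"); cv2.imwrite("pics/scene2.png",cv2.resize(im["frame"][100:320,150:400],None,fx=3,fy=2.7))
E
```

```text
5.5333 [-0.094 -0.522  0.09 ] [0.659 0.029 0.125]
0.76 6.23 [0.124 0.659 0.395]
0.87 6.49 [ 0.276  1.028 -0.9  ]
0.98 6.75 [ 0.203 -0.004 -0.845]
1.09 7.01 [-0.271  1.132  0.141]
1.2 7.27 [ 0.493  0.541 -0.717]
1.31 7.53 [ 0.344  0.562 -0.601]
1.42 7.78 [ 0.047 -0.233 -0.14 ]
1.53 8.04 [0.545 0.548 0.478]
1.64 8.3 [-1.346  0.876 -0.305]
```

View pics/scene2.png

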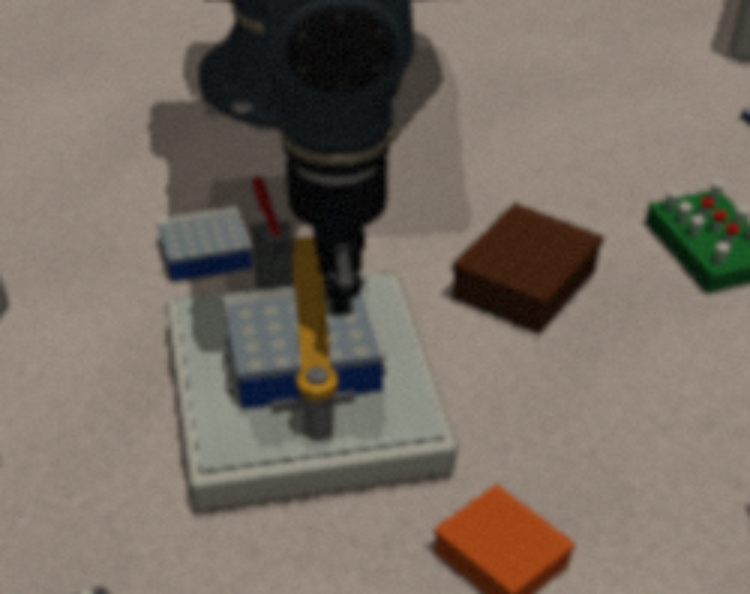

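The strap has swung over the box and points just right of the jaw. I'll keep going in small steps until I feel the end stop.

```bash
python3 - <<'E'
from h import *
np.set_printoptions(precision=3,suppress=True)
for q in np.arange(1.67,1.96,.03):
    qq=min(q,1.75); gap=-(q-qq)*.085
    p,o=spose(qq,gap,-1); ctrl.line_to(p,.05,o)
    ob=ctrl.observe(); f=np.array(ob["wrist_force"]); print(round(q,2),round(ob["t"],2),f,np.array(ob["position"]))
    if np.linalg.norm(f)>18: break
im=ctrl.get_image("scene"); cv2.imwrite("pics/scene3.png",cv2.resize(im["frame"][100:320,150:400],None,fx=3,fy=2.7))
E
```

```text
1.67 8.6 [ 1.297  0.402 -0.352] [ 0.572 -0.046  0.124]
1.7 8.85 [ 0.393  0.897 -0.277] [ 0.571 -0.049  0.124]
1.73 9.1 [-0.164  1.13  -0.758] [ 0.57  -0.051  0.124]
1.76 9.35 [0.257 4.795 1.411] [ 0.57  -0.053  0.124]
1.79 9.6 [-0.716 18.351  2.217] [ 0.57  -0.053  0.124]
```

View pics/scene3.png

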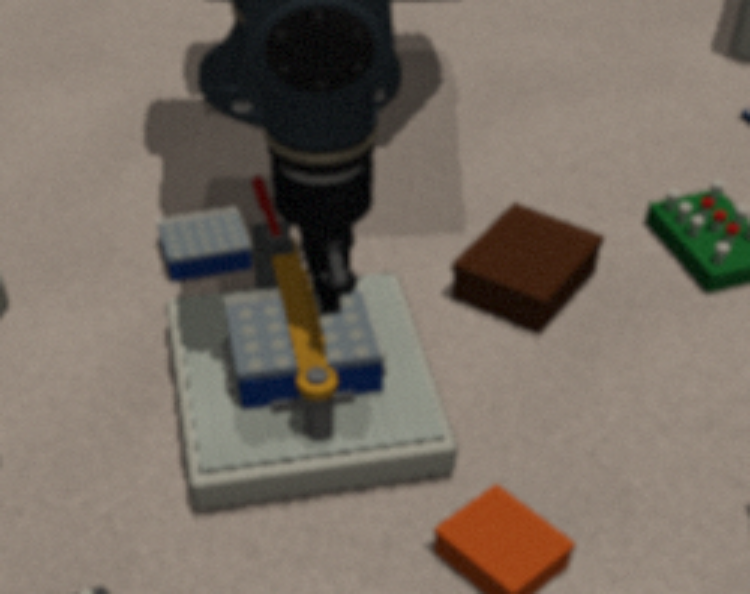

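The stop is firm: 18 N at the angle where 1.75 was expected, and the strap end is inside the jaw. Next I'll back off and move to the lever's +y side.

```bash
cat >> h.py <<'E'
ex=np.array([np.cos(yaw),np.sin(yaw)]); ey=np.array([-ex[1],ex[0]]); LO=quat(down(-ey,-1))
def lpose(q,clear,s=.058,pv=None,zp=.134):
    pv=PV if pv is None else pv
    y=-s*np.sin(q)+(.005+clear)*np.cos(q)+.011; z=s*np.cos(q)+(.005+clear)*np.sin(q)
    p=pv+ey*y; return [p[0],p[1],zp+z]
E
python3 - <<'E'
from h import *
np.set_printoptions(precision=4,suppress=True)
p,o=spose(1.75,.02,-1); ctrl.line_to(p,.1,o)
p[2]=.25; ctrl.line_to(p,.25,o)
P=lpose(0,.045); P[2]=.25; ctrl.line_to(P,.2,LO)
for c in ["scene","top"]:
    im=ctrl.get_image(c); cv2.imwrite(f"pics/{c}4.png",cv2.resize(im["frame"][100:320,150:400],None,fx=3,fy=2.7))
    for t in ["strap_push","lever_pivot","lever_pad","strap_axis","sample_box"]:
        for d in ctrl.place_of(c,t): print(c,t,round(d["conf"],2),w(im,d["at"]))
print(ctrl.observe()["t"],spose(1.75,-.011,-1)[0])
E
```

```text
scene strap_push 0.79 [ 0.5716 -0.0658  0.1283]
scene lever_pivot 0.86 [ 0.4783 -0.0791  0.1341]
scene lever_pivot 0.58 [0.4219 0.3719 0.0008]
scene lever_pad 0.64 [ 0.4761 -0.0878  0.1947]
scene lever_pad 0.61 [ 0.5713 -0.0753  0.0588]
scene strap_axis 0.85 [ 0.6533 -0.0725  0.1232]
scene sample_box 0.84 [ 0.4481  0.1624 -0.0012]
scene sample_box 0.79 [ 0.345  -0.1424 -0.0005]
scene sample_box 0.67 [ 0.5729 -0.0729 -0.003 ]
scene sample_box 0.64 [ 0.5666 -0.0724  0.0546]
scene sample_box 0.59 [ 0.4741 -0.0868  0.1952]
top sample_box 0.84 [ 0.7795  0.0481 -0.0002]
top sample_box 0.69 [0.4473 0.1592 0.0008]
top sample_box 0.55 [ 0.3466 -0.1411  0.0008]
11.8917 [np.float64(0.5705002132998724), np.float64(-0.06393276619420755), 0.124]
```

View pics/scene4.png

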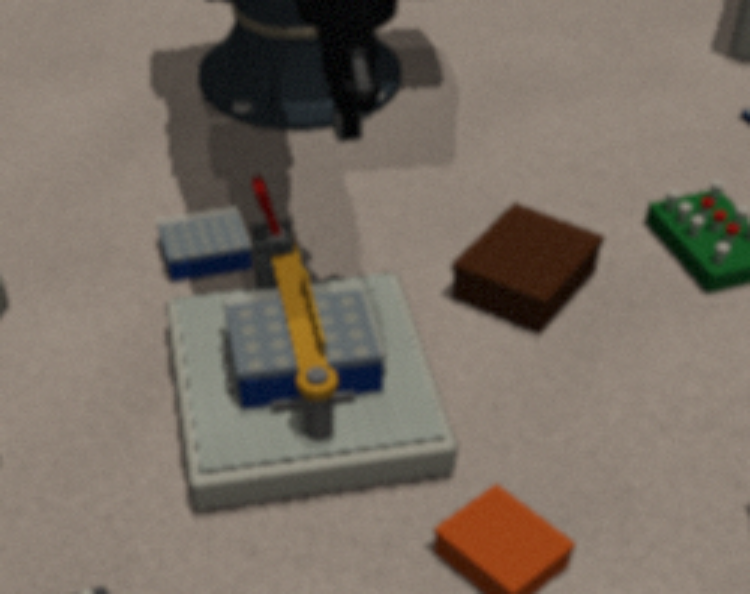

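The strap sits in the jaw and its push point matches the 1.75 prediction within 2 mm. The lever is untouched, near 0.2. Now the lever arc.

```bash
python3 - <<'E'
from h import *
np.set_printoptions(precision=3,suppress=True)
P=lpose(0,.045); ctrl.line_to(P,.15)
f0=np.array(ctrl.observe()["wrist_force"])
ctrl.line_to(lpose(.1,.004),.1)
for q in list(np.arange(.2,1.35,.12))+list(np.arange(1.38,1.75,.03)):
    s=.058; c=0
    qq=min(q,1.5); P=lpose(qq,-(q-qq)*.058); ctrl.line_to(P,.08)
    ob=ctrl.observe(); f=np.array(ob["wrist_force"])-f0; print(round(q,2),round(ob["t"],2),f,np.array(ob["position"])[1:])
    if np.linalg.norm(f)>22: break
im=ctrl.get_image("scene"); cv2.imwrite("pics/scene5.png",cv2.resize(im["frame"][100:320,150:400],None,fx=3,fy=2.7))
E
```

```text
0.2 13.32 [ 0.425  0.407 -1.212] [-0.076  0.192]
0.32 13.57 [ 0.294  0.348 -0.001] [-0.083  0.191]
0.44 13.82 [ 1.169  1.283 -0.303] [-0.09   0.189]
0.56 14.07 [-0.415  0.246 -0.469] [-0.096  0.186]
0.68 14.32 [ 0.231  0.552 -0.95 ] [-0.102  0.182]
0.8 14.57 [-0.915 -0.292 -0.557] [-0.108  0.178]
0.92 14.82 [ 0.337 -0.042 -0.432] [-0.113  0.173]
1.04 15.07 [ 0.463  0.426 -0.295] [-0.117  0.167]
1.16 15.32 [ 0.497  0.435 -1.228] [-0.121  0.161]
1.28 15.57 [ 0.433  1.113 -0.634] [-0.124  0.155]
1.38 15.82 [ 0.336  0.736 -1.082] [-0.125  0.15 ]
1.41 16.07 [ 0.561  1.369 -0.938] [-0.126  0.148]
1.44 16.32 [0.998 0.034 0.305] [-0.126  0.146]
1.47 16.57 [-0.023 -0.78   0.505] [-0.127  0.145]
1.5 16.82 [ 0.321 -0.098  0.073] [-0.127  0.143]
1.53 17.07 [-3.686  2.198 11.092] [-0.127  0.142]
1.56 17.32 [-6.91   3.392 25.434] [-0.127  0.142]
```

View pics/scene5.png

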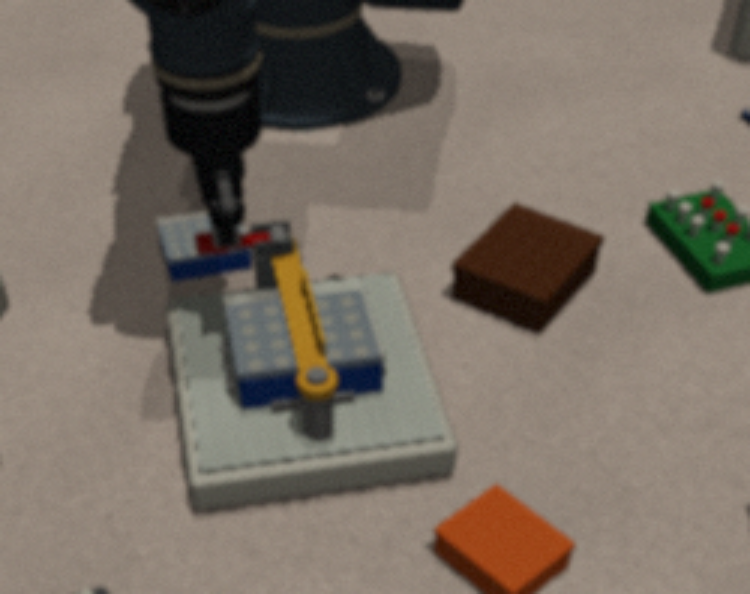

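The lever lies level under the fingertips, with a firm stop at 25 N. I'll retreat and check everything.

```bash
python3 - <<'E'
from h import *
np.set_printoptions(precision=4,suppress=True)
P=lpose(1.5,0); P[2]=.27; ctrl.line_to(P,.15)
P[0]-=.12; ctrl.line_to(P,.2)
for c in ["scene","top"]:
    im=ctrl.get_image(c); cv2.imwrite(f"pics/{c}6.png",im["frame"] if c=="top" else cv2.resize(im["frame"][100:320,100:400],None,fx=2.6,fy=2.6))
    for t in ["strap_push","lever_pad","bottle","jar","tube_rack","sample_box"]:
        for d in ctrl.place_of(c,t): print(c,t,round(d["conf"],2),w(im,d["at"]))
o=ctrl.observe(); print(o["t"],np.array(o["wrist_force"]))
E
```

```text
scene strap_push 0.6 [ 0.5737 -0.0629  0.1329]
scene lever_pad 0.52 [ 0.478  -0.1382  0.1434]
scene bottle 0.95 [ 0.6009 -0.369  -0.005 ]
scene bottle 0.51 [ 0.4788 -0.0816  0.1315]
scene jar 0.73 [ 0.3869 -0.3684 -0.004 ]
scene jar 0.2 [ 0.4222  0.3719 -0.0011]
scene tube_rack 0.87 [ 0.4237  0.369  -0.0007]
scene sample_box 0.78 [0.4484 0.1632 0.0005]
scene sample_box 0.71 [0.7791 0.0507 0.0013]
scene sample_box 0.57 [ 0.3433 -0.1442  0.0021]
top strap_push 0.64 [ 0.5754 -0.0646  0.1304]
top lever_pad 0.68 [ 0.4779 -0.1427  0.1417]
top bottle 0.69 [ 0.6004 -0.3717 -0.002 ]
top tube_rack 0.79 [0.421  0.367  0.0021]
top sample_box 0.85 [ 0.5745 -0.0727  0.0557]
top sample_box 0.76 [0.4455 0.1596 0.002 ]
top sample_box 0.57 [ 0.7784  0.0507 -0.0021]
top sample_box 0.52 [ 0.3484 -0.1411  0.0014]
19.8333 [ 0.2964 -0.5243  0.3456]
```

View pics/scene6.png

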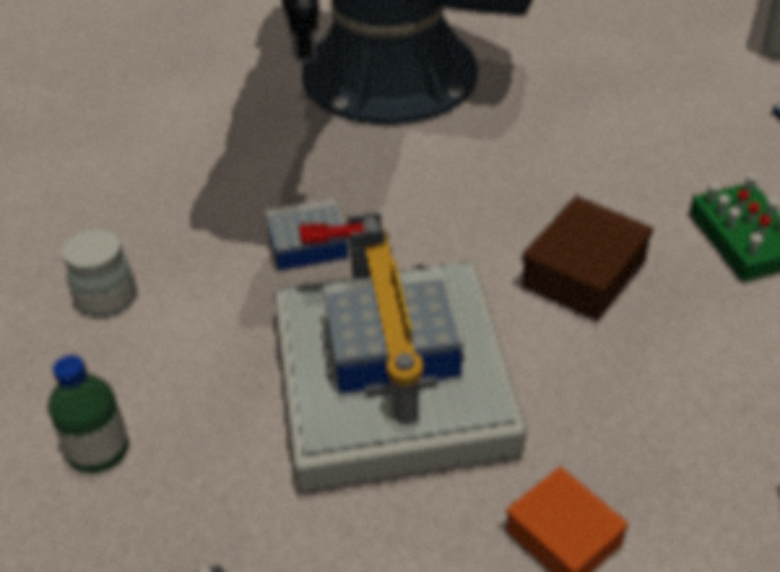

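View pics/top6.png

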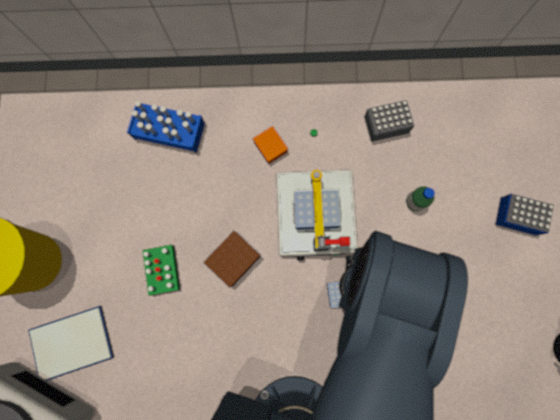

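The strap runs from the post (top 317,175) into the jaw (321,242), and the red lever lies flat to the -y side (338,242). The box and bystanders are where they were. I'll hand the job in.

```bash
python3 -c "
from workcell import ctrl
ctrl.sign_off()"
```

```text
the job is handed in; nothing more can be done
```

The shaker is ready to run: the strap is fully home in the jaw and the lever is locked down. I handed the job in at about 20 s on the robot's clock.

- **Strap:** I pushed it round over the box with closed fingers until it met a firm stop at 18 N, at the angle expected for 1.75 rad. The detected push point then matched the home position within about 5 mm.
- **Lever:** Only after that did I push it over, to a firm stop at 25 N, again at the expected end angle (1.5 rad). With the gripper clear, the pictures show it lying level, with the paddle face 142–143 mm above the bench.
- **Sample box and bystanders:** The sample box, bottle, jar and tube rack showed no movement beyond the detection noise of a few millimetres. The top camera never reported the jar, so its position rests on the scene camera alone.
- **Disagreements:** In the last scene picture the network missed the sample box on the shaker; the top camera found it in its place. The networks also gave a few stray detections, such as a "bottle" at the lever pivot, which I disregarded against the pictures.

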